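Pull the cupboard sash down with the hook pole

TASK

The small worktop cupboard's sash stands open. Take the hook pole from its stand, hook it into the ring on the sash and pull the sash gently down until it clicks fully home and stays shut by itself, then unhook the pole and hang it back in its stand as it was. Work the sash with the pole only, never with the hand, force nothing (the hook and ring must never bear more than 25 N), do not drop the pole, and leave the other things where they are.

Things in the scene. Friction and masses are not known exactly. Their poses are not given: they have to be found in the camera images.
- cupboard: Small whitish-grey cupboard, pale wooden jambs, fixed, 256 wide (y) x 139 deep x 260 mm high, a 68 mm high tin on its roof at the back. Origin on the worktop, mid-width, in the plane of the sash's front face; x points into the cupboard, z up. The jambs stand up to 9 mm before that plane, from 98 mm to 128 mm either side. The opening under the raised sash is 45 to 115 mm above the worktop.
- sash (a joint): Downward travel (m) of the whitish-grey sash panel, 194 x 125 mm; 0 = fully raised, as at the start. A spring balance pushes it up: let go early, it runs back up. It moves under 2 to 10 N of pull. Home is where the catch holds it; it differs from cupboard to cupboard, anywhere from 0.075 to 0.096, and cannot be seen: feel for it.
- ring (a point): Centre of the steel ring on the sash, 22 mm in front of the sash's face and about 188 mm above the worktop at the start; it moves with the sash. The ring stands upright, its hole facing the cupboard's front: hole 22 mm across, bar 5 mm thick, with a stem back to the sash at each side (left and right). 19 mm are free behind the ring. Axes as the cupboard's: x through the hole into the cupboard, z up.
- pole: Hook pole, about 120 g, hanging upright in the stand; z up. Origin: centre of the underside of its steel collar (26 x 26 x 6 mm). Below: a 9 mm square shaft down to 95 mm below the origin; there a 7 mm thick prong runs level 38 mm along the pole's +x (from the shaft's axis) and ends in a short lip bent down. Prong and lip together reach from 91.5 to 106 mm below the origin.
- hook (a point): Point of the pole in the lip at the prong's end, 38 mm in +x of the shaft axis and 98.8 mm below the pole's origin: mid-height of prong and lip together. Put through the ring at the ring's centre height; the lip then drops behind the ring's lower bar when the pole is lowered.
- stand: Fixed steel stand, base 100 x 100 mm; origin on the worktop under the seat point. A level shelf, 8 mm thick, 80 mm wide, top 130 mm above the worktop, has a 14 mm wide slot along the stand's x, open to the front (-x), ending 7.5 mm behind the seat point; its front edge is 30 mm before it. Two posts, 58 mm clear between them, carry it; the pole's prong points to the stand's +x between them.
- seat (a point): Seat point on the shelf's upper face, 130 mm above the worktop, axes as the stand's: the pole's origin is here when its collar rests on the shelf, shaft in the slot. The shaft goes in and out through the open front of the slot, with the collar lifted a little off the shelf.
- plain_mug: White mug, 79 x 109 x 89 mm, bystander; origin under its centre.
- salt: Salt shaker, 44 mm across, 90 mm high, bystander; origin under its centre.
- small_tin: Tin, 57 mm across, 72 mm high, bystander between stand and cupboard near the robot; origin under its centre.
- sash_edge (a point): Middle of the sash's lower edge, front face. Hidden in the left jamb, near the end of travel, a sprung catch takes 6 to 13 N to pass; the pull then drops a few N as the sash snaps home, and rises again at once, about 6 N per mm of travel, against a rubber stop. A pull of 16 to 18 N is always enough. Let go, the caught sash stays within 2 mm of home.
- handle (a point): Middle of the pole's dark wooden handle, 45 mm above the pole's origin: 24 mm along the pole's x, 14 mm along its y, from 6 to 75 mm above the origin. The place to grip it from above.
There are look-alikes about, which are no part of the job. What is shaped like the stand but purple is not meant.

How it is judged:
By the outcome, as a careful person would: the job done as asked, in the order asked, and still so for the second after the job is handed in, with the robot touching nothing.
It also fails if it takes over 72 s, if anything falls off the work surface, if the arm or the gripper's body presses on something with over 40 N, if the wrist force passes 120 N, or if a joint passes its speed limit or range.

ROBOT

A 6-joint arm with a two-finger parallel gripper is mounted at the origin on a cart in front of the work surface, level with it; the furniture and walls round the work are solid. World frame = base frame: x ahead of the robot, y to its left, z up, the work surface at z = 0. Lengths are in m, angles in rad, forces in N, time in s.
With the tool pointing down it reaches from about 0.3 to 0.775 m from the base axis. Payload 14.6 kg.
Tool frame: the origin (TCP) lies on the centre line of the jaws, within the pads' length; the fingertips stand 19 mm ahead of it and the grasp point (between the pads) is the TCP; y points along the fingers, x is the direction in which the jaws open and shut, and the axes are right-handed (so a half turn about y gives the same grasp; the last joint's range is limited). The gripper opens to 94 mm and grips with 3 to 60 N. Pads are 16 mm wide; open, the fingers measure 119 mm over their backs; the gripper's body (75 mm by 177 mm) begins 78 mm behind the grasp point.
Start: joints at [1.145, 0.3, 1.521, -0, 1.321, -0.067], TCP at [0.193, 0.515, 0.224] pointing down, gripper open.
Joint ranges: [-3.03, 3.03], [-0.79, 2.21], [0.23, 2.52], [-1.04, 4.18], [0, 3.07], [-2.55, 2.55]. Speed limits (rad/s): [2.22, 2.22, 2.57, 3.14, 3.14, 3.14].

INTERFACE

Orientations are given as [roll, pitch, yaw] about the fixed x, y, z axes, in that order (R = Rz(yaw) Ry(pitch) Rx(roll)).
In Python, from station import ctrl, optics gives the robot as it stands.
- The arm moves only by the tool jog_arm, never from a script. Its argument "targets" is a list of rows, each a list of 3 entries, a list of its own where there are three numbers: the finger opening in cm, from 0 to 9.4, then the shift along the tool's x, y, z in cm, then the turn about the tool's y in rad. A call has 1 to 10 rows; each row is the pose to reach, as a shift and turn from the pose commanded when the call began, along the tool's axes at that moment; what a row does not reach only later rows make up. A row lasts 1/10 s, in which the tool goes at most 50 mm and 8.59 degrees, less where a joint would pass 70% of its speed; a pose out of reach is approached as far as the arm can. A call with a gripper value outside its range is refused whole. The fingers move at their own pace and stop on an object; "grip_force" is the grip in N (left out, the last holds). Time passes only in rows, so rows that repeat a pose let the fingers close. It gives the time, the measured TCP pose, the force and the opening at its end, in the units of the state.
- ctrl.get_obs(): the state, without advancing time (a new reading comes with each control period).
- optics.camera(name): name is "side" or "top" or "wrist"; returns a dict with "img" (384x512x3 uint8, red, green, blue), "range_z" (384x512 float32, m along the optical axis (not along the pixel's ray), 0 where there is no reading), "camera_matrix" (3x3 intrinsics, pixels), "world_to_cam" (4x4, takes a point from world to camera coordinates); the wrist camera has in their place "mount" (4x4, takes a point from camera to tool coordinates, whose origin is the TCP and whose axes are the tool frame's). Camera axes: x right, y up, looking along -z (the intrinsics and any distortion apply to the point x, -y, -z); pixel columns grow to the right and rows downward; lengths in m; the calibration is good to about 2 mm. The wrist camera is an equidistant fisheye: a pixel r from the principal point sees the ray r / f radians off the axis. A picture is of the moment at which its call begins: read the wrist's pose just before it.
- ctrl.hand_in(): hands the job in, once; it reports no verdict.
The state is a dict: "time_s": time; "qpos": joint angles; "joint_vel": joint speeds; "tau": joint torques, N m; "ee_pos": TCP position; "eef_rot": TCP orientation; "force": force on the tool from outside, world axes, zero at the start; "moment": the same for the moment, N m; "grip_width": finger opening in m.
Only numpy, scipy, OpenCV 4.12 (cv2) and the standard library are available. Lean on these libraries where they do the work, as an engineer would, in place of code of your own. Each camera call takes 0.05 s, during which the arm holds its last target. There are 200 camera calls.

## Working session

There is one attempt and no reset: what is moved stays moved. The work goes in short steps, Python scripts to look and compute and a tool call to move; the robot and the scene stay as the last step left them, time stands still between calls to the robot, and variables do not carry over. Pictures are saved under pics/ and viewed, about 8 in all and at most 12, crops included, and the job is handed in when it is done.

Besides the shell and the picture viewer there is one more tool, called after "Request:" as name(argument=value, ...) on one line, values as JSON. jog_arm: Moves the arm, as the interface text tells. Its arguments: {"type":"object","properties":{"targets":{"type":"array","items":{"type":"array"}},"grip_force":{"type":"number"}},"required":["targets"]}

```bash
mkdir -p pics; ls; cat > h.py <<'E'
import numpy as np, cv2
from station import ctrl, optics
from scipy.spatial.transform import Rotation as R
def snap(n):
    c=optics.camera(n); np.savez('pics/%s.npz'%n,**{k:np.array(v) for k,v in c.items()}); return c
def world(c):
    """per-pixel world points for fixed cams"""
    K=c['camera_matrix'];z=c['range_z'];h,w=z.shape
    u,v=np.meshgrid(np.arange(w),np.arange(h))
    x=(u-K[0,2])/K[0,0]*z; y=(v-K[1,2])/K[1,1]*z
    P=np.stack([x,-y,-z,np.ones_like(z)],-1)
    return (P@np.linalg.inv(c['world_to_cam']).T)[...,:3]
def save(name,img,s=1):
    cv2.imwrite('pics/'+name,cv2.resize(img[...,::-1],None,fx=s,fy=s,interpolation=cv2.INTER_CUBIC))
E
python3 - <<'E'
from h import *
o=ctrl.get_obs(); print({k:np.round(v,3) for k,v in o.items()})
a=snap('side');b=snap('top')
for c in (a,b): print(np.round(c['camera_matrix'],1).tolist(), np.round(np.linalg.inv(c['world_to_cam']),3).tolist(), [k for k in c])
save('side.png',a['img'],1.5); save('top.png',b['img'],1.5)
E
```

```text
pics
{'time_s': np.float64(0.0), 'qpos': array([ 1.145,  0.3  ,  1.522, -0.   ,  1.321, -0.067]), 'joint_vel': array([-0.001, -0.001,  0.001, -0.   , -0.   ,  0.002]), 'tau': array([-2.0000e-03, -5.3181e+01, -3.5274e+01,  7.1000e-02,  2.4000e-02,
       -0.0000e+00]), 'ee_pos': array([0.193, 0.515, 0.224]), 'eef_rot': array([-1.571e+00,  1.000e-03,  1.212e+00]), 'force': array([-0.002, -0.295, -0.497]), 'moment': array([0.047, 0.03 , 0.026]), 'grip_width': np.float64(0.094)}
[[393.4, 0.0, 255.4], [0.0, 393.4, 193.6], [0.0, 0.0, 1.0]] [[0.669, 0.461, -0.583, -0.341], [-0.743, 0.435, -0.509, -0.758], [0.018, 0.774, 0.633, 0.962], [0.0, 0.0, 0.0, 1.0]] ['img', 'range_z', 'camera_matrix', 'world_to_cam']
[[420.6, 0.0, 251.6], [0.0, 420.6, 189.3], [0.0, 0.0, 1.0]] [[-0.452, 0.777, -0.438, -0.366], [-0.892, -0.391, 0.227, 0.304], [0.005, 0.493, 0.87, 1.712], [0.0, 0.0, 0.0, 1.0]] ['img', 'range_z', 'camera_matrix', 'world_to_cam']
```

View pics/side.png

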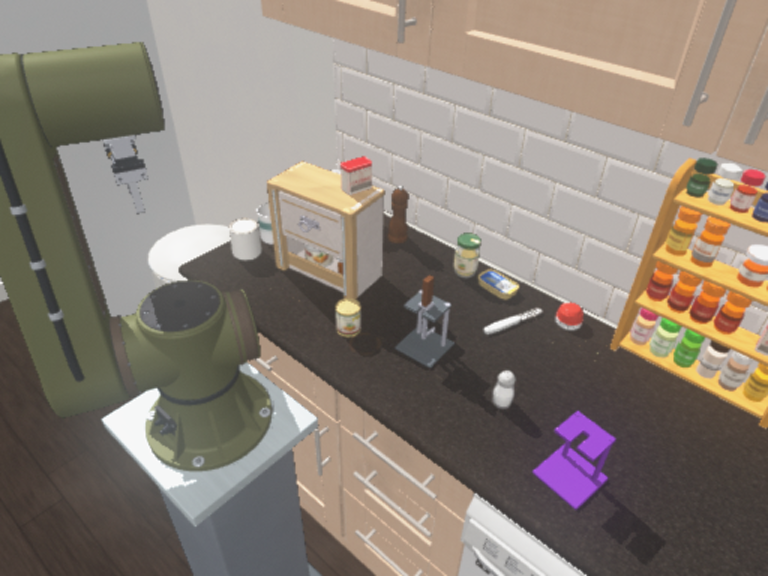

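View pics/top.png

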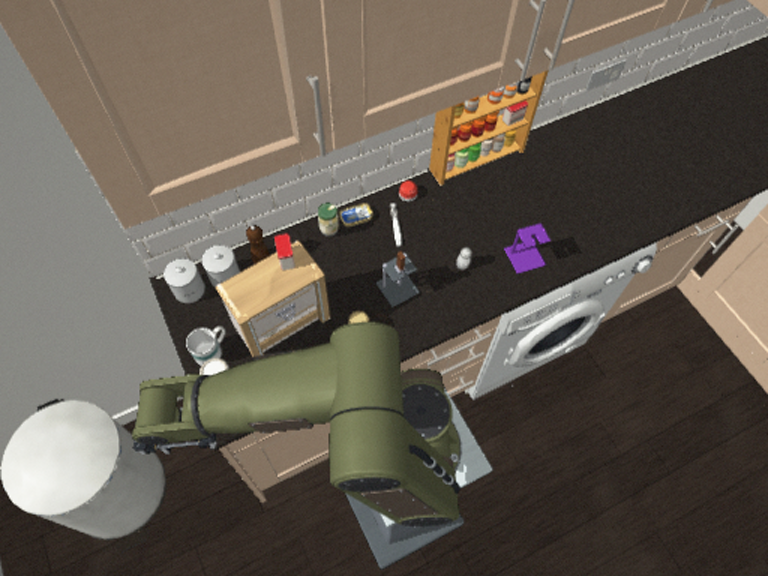

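Side picture: candidates for the stand are the grey one with the pole at (428,325) and the purple look-alike at (575,455), which is ruled out. The handle is at (428,292), the cupboard's ring at (310,223), the small tin at (348,318), the salt at (503,390) and the white mug at (245,240). Next I measure and take a close crop.

```bash
python3 - <<'E'
from h import *
a=dict(np.load('pics/side.npz'));b=dict(np.load('pics/top.npz'))
im=a['img']
c1=cv2.resize(im[165:255,255:315],None,fx=6,fy=6,interpolation=cv2.INTER_CUBIC)
c2=cv2.resize(im[100:200,175:262],None,fx=5.4,fy=5.4,interpolation=cv2.INTER_CUBIC)
save('crop1.png',np.hstack([c1,c2]) if c1.shape[0]==c2.shape[0] else np.hstack([c1[:540],c2[:540]]))
P=world(a);Q=world(b)
def rep(t,p): print(t,len(p),'min',p.min(0).round(4),'max',p.max(0).round(4),'mean',p.mean(0).round(4))
for nm,W,ctr,off in (('side',P,(285,195),None),('top',Q,(267,174),None)):
    c0=W[ctr[1],ctr[0]]; print(nm,'handle-ish',c0.round(3))
    m=np.linalg.norm(W[...,:2]-c0[:2],axis=-1)<0.09
    img=(a if nm=='side' else b)['img'].astype(int)
    for lo,hi in ((.004,.02),(.124,.134),(.134,.142),(.145,.22),(.198,.215)):
        s=m&(W[...,2]>lo)&(W[...,2]<hi)
        if s.sum()>5:
            p=W[s]; rep((lo,hi),p)
            r=cv2.minAreaRect((p[:,:2]*1000).astype(np.float32)); print('   rect',np.round(r[0],1),np.round(r[1],1),round(r[2],1))
# cupboard
for nm,W in (('side',P),('top',Q)):
    s=(W[...,2]>.252)&(W[...,2]<.268)&(W[...,0]>.2)&(W[...,0]<.9)&(W[...,1]>0)&(W[...,1]<.8)
    p=W[s]; rep(nm+' roof',p)
    r=cv2.minAreaRect((p[:,:2]*1000).astype(np.float32)); print('   rect',np.round(r[0],1),np.round(r[1],1),round(r[2],1),cv2.boxPoints(r).round(0).tolist())
E
```

```text
side handle-ish [ 0.442 -0.198  0.175]
(0.004, 0.02) 538 min [ 0.3822 -0.2717  0.004 ] max [ 0.5119 -0.1099  0.0196] mean [ 0.4496 -0.1941  0.0079]
   rect [ 451.6 -188. ] [143.6 139.4] 67.8
(0.124, 0.134) 262 min [ 0.4185 -0.2312  0.1241] max [ 0.4919 -0.147   0.1339] mean [ 0.4512 -0.1952  0.1294]
   rect [ 456.  -189.3] [71.4 82.4] 3.6
(0.134, 0.142) 29 min [ 0.4251 -0.2306  0.1341] max [ 0.4629 -0.1775  0.1413] mean [ 0.4442 -0.1965  0.1367]
   rect [ 435.  -202.3] [50.8 32.2] 38.9
(0.145, 0.22) 125 min [ 0.4355 -0.1996  0.1451] max [ 0.4633 -0.1828  0.2075] mean [ 0.4459 -0.1932  0.1796]
   rect [ 449.  -190.5] [27.9 16.4] 4.0
(0.198, 0.215) 32 min [ 0.4355 -0.1976  0.1983] max [ 0.4633 -0.1828  0.2075] mean [ 0.4487 -0.1918  0.2033]
   rect [ 449.2 -190.5] [27.9 14.5] 1.9
top handle-ish [ 0.438 -0.185  0.189]
(0.004, 0.02) 409 min [ 0.3485 -0.2694  0.004 ] max [ 0.525  -0.0964  0.0197] mean [ 0.4372 -0.1801  0.0089]
   rect [ 428.  -179.8] [170.5 156. ] 61.7
(0.124, 0.134) 135 min [ 0.4162 -0.2292  0.1241] max [ 0.4858 -0.1471  0.1339] mean [ 0.4484 -0.1839  0.1295]
   rect [ 4
[... 180 characters left out ...]
0.145, 0.22) 58 min [ 0.4331 -0.1967  0.146 ] max [ 0.4598 -0.1789  0.2123] mean [ 0.4434 -0.1861  0.1825]
   rect [ 446.7 -187.2] [27.2 16.5] 8.1
(0.198, 0.215) 21 min [ 0.4344 -0.1951  0.1983] max [ 0.4595 -0.1789  0.2123] mean [ 0.4449 -0.1874  0.2054]
   rect [ 446.2 -187.5] [23.8 16.4] 16.1
side roof 1799 min [0.4216 0.0017 0.252 ] max [0.8492 0.7977 0.268 ] mean [0.5832 0.2167 0.2596]
   rect [634.9 404.9] [796.  420.1] 88.5 [[415.0, 12.0], [835.0, 2.0], [855.0, 797.0], [435.0, 808.0]]
top roof 2230 min [0.2001 0.0011 0.2521] max [0.846  0.7993 0.268 ] mean [0.5646 0.234  0.2603]
   rect [650.1 333.6] [685.3 745.4] 20.1 [[200.0, 566.0], [457.0, -134.0], [1100.0, 102.0], [843.0, 802.0]]
```

View pics/crop1.png

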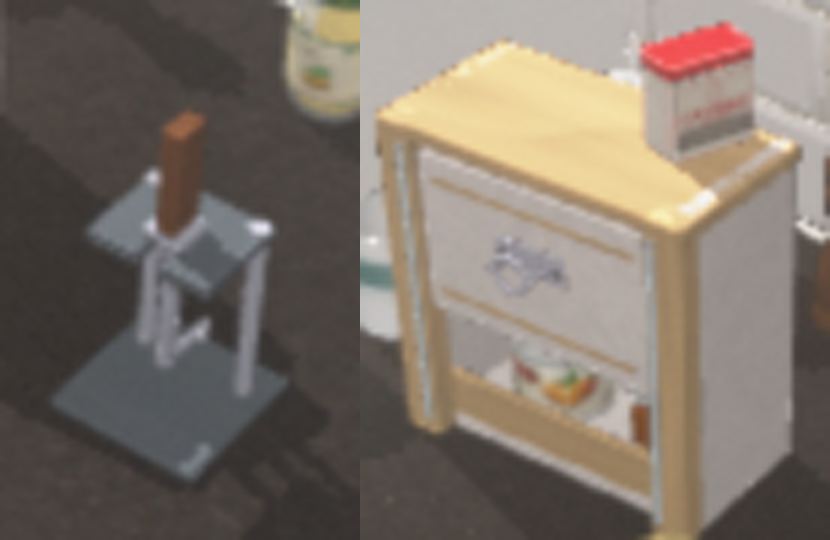

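The crop shows the grey stand with the brown handle at (180,170) and the prong pointing right and up, roughly world +x. The cupboard's ring is at crop (510,270), on the upper half of the sash.

```bash
cat > cup.py <<'E'
from h import *
for nm in ('side','top'):
    a=dict(np.load('pics/%s.npz'%nm)); W=world(a)
    inb=(W[...,0]>.3)&(W[...,0]<.85)&(W[...,1]>-.02)&(W[...,1]<.5)
    s=inb&(W[...,2]>.254)&(W[...,2]<.266)
    m=cv2.morphologyEx(s.astype(np.uint8),cv2.MORPH_OPEN,np.ones((3,3)))
    n,l,st,_=cv2.connectedComponentsWithStats(m); k=1+np.argmax(st[1:,4]); p=W[l==k]
    r=cv2.minAreaRect((p[:,:2]*1000).astype(np.float32)); print(nm,'roof',np.round(r[1],1),round(r[2],1),cv2.boxPoints(r).round(0).tolist(),p[:,2].mean())
    # sash face: z .13-.235, ransac vertical plane
    s=inb&(W[...,2]>.125)&(W[...,2]<.238); p=W[s]
    best=0;rng=np.random.default_rng(0)
    for _ in range(2000):
        i,j=rng.integers(len(p),size=2); d=p[j,:2]-p[i,:2]; L=np.hypot(*d)
        if L<.05: continue
        n=np.array([d[1],-d[0]])/L
        if abs(n[0])<.5: continue
        if n[0]<0:n=-n
        e=(p[:,:2]-p[i,:2])@n; c=(abs(e)<.002).sum()
        if c>best: best=c;bn=n;off=p[i,:2]@n
    inl=abs(p[:,:2]@bn-off)<.003
    q=p[inl,:2]; mu=q.mean(0); v=np.linalg.svd(q-mu)[2][1]; v=v*np.sign(v[0]); off=mu@v
    t=np.array([-v[1],v[0]])
    print(' face n',v.round(4),'yaw',np.arctan2(v[1],v[0]).round(4),'off',off.round(4),inl.sum(), 'lat range',(q@t).min().round(4),(q@t).max().round(4))
    print(' pts in front hist:'); e=W[...,:2]@v-off; lat=W[...,:2]@t
    for lo,hi in ((-.034,-.026),(-.026,-.018),(-.018,-.006),(-.012,-.005)):
        f=inb&(e>lo)&(e<hi)&(W[...,2]>.05)&(W[...,2]<.24)
        k=f&(abs(lat-(q@t).mean())<.06)
        if k.any(): z=W[k]; print('  ring?',lo,hi,k.sum(),'lat',lat[k].min().round(4),lat[k].max().round(4),np.median(lat[k]).round(4),'z',z[:,2].min().round(4),z[:,2].max().round(4),np.median(z[:,2]).round(4),'xy',z[:,:2].mean(0).round(4))
    f=inb&(abs(e+.009)<.004)&(W[...,2]>.06)&(W[...,2]<.24)
    hst=np.histogram(lat[f],bins=np.arange(lat[f].min(),lat[f].max()+.01,.01)); print('  jamb lat',hst[1].round(3).tolist(),hst[0].tolist())
E
python3 cup.py
```

```text
side roof [137.1 263. ] 8.1 [[417.0, 297.0], [454.0, 37.0], [590.0, 56.0], [553.0, 316.0]] 0.25957635383924405
 face n [ 1.     -0.0024] yaw -0.0024 off 0.8305 1409 lat range -0.0179 0.4828
 pts in front hist:
  ring? -0.018 -0.006 14 lat 0.1516 0.2358 0.1942 z 0.0546 0.2296 0.1661 xy [0.8235 0.1897]
  ring? -0.012 -0.005 43 lat 0.1445 0.2628 0.211 z 0.0546 0.2388 0.1777 xy [0.8248 0.2033]
  jamb lat [-0.014, -0.004, 0.006, 0.016, 0.026, 0.036, 0.046, 0.056, 0.066, 0.076, 0.086, 0.096, 0.106, 0.116, 0.126, 0.136, 0.146, 0.156, 0.166, 0.176, 0.186, 0.196, 0.206, 0.216, 0.226, 0.236, 0.246, 0.256, 0.266, 0.276, 0.286, 0.296, 0.306, 0.316, 0.326, 0.336, 0.346, 0.356, 0.366, 0.376, 0.386, 0.396, 0.406, 0.416, 0.426, 0.436, 0.446, 0.456, 0.466, 0.476] [2, 1, 4, 3, 2, 0, 0, 3, 6, 2, 2, 3, 4, 2, 2, 2, 2, 2, 9, 2, 2, 2, 5, 3, 5, 1, 1, 8, 2, 2, 4, 1, 1, 2, 4, 1, 2, 1, 1, 4, 2, 3, 1, 4, 2, 1, 1, 5, 3]
top roof [139.5 258.4] 8.2 [[416.0, 295.0], [453.0, 39.0], [591.0, 59.0], [554.0, 315.0]] 0.26031218234233316
 face n [ 1.     -0.0036] yaw -0.0036 off 0.828 1161 lat range -0.0157 0.5002
 pts in front hist:
  ring? -0.018 -0.006 24 lat 0.1846 0.2941 0.2334 z 0.0643 0.2346 0.1677 xy [0.8216 0.2395]
  ring? -0.012 -0.005 43 lat 0.1828 0.3002 0.2575 z 0.0567 0.2346 0.1647 xy [0.8224 0.243 ]
  jamb lat [-0.01, 0.0, 0.01, 0.02, 0.03, 0.04, 0.05, 0.06, 0.07, 0.08, 0.09, 0.1, 0.11, 0.12, 0.13, 0.14, 0.15, 0.16, 0.17, 0.18, 0.19, 0.2, 0.21, 0.22, 0.23, 0.24, 0.25, 0.26, 0.27, 0.28, 0.29, 0.3, 0.31, 0.32, 0.33, 0.34, 0.35, 0.36, 0.37, 0.38, 0.39, 0.4, 0.41, 0.42, 0.43, 0.44, 0.45, 0.46, 0.47, 0.48] [3, 1, 2, 2, 1, 5, 2, 2, 4, 1, 4, 3, 5, 1, 7, 2, 7, 4, 4, 5, 2, 3, 5, 2, 5, 0, 2, 4, 5, 4, 5, 3, 5, 2, 3, 6, 4, 7, 2, 7, 2, 0, 5, 6, 3, 5, 4, 5, 3]
```

```bash
sed -i 's/(W\[...,0\]<.85)&(W\[...,1\]>-.02)&(W\[...,1\]<.5)/(W[...,0]<.52)\&(W[...,1]>.03)\&(W[...,1]<.33)\&(W[...,0]+.142*W[...,1]<.5)/' cup.py; python3 cup.py
```

```text
side roof [ 40.2 258.8] 7.8 [[419.0, 293.0], [454.0, 37.0], [494.0, 42.0], [459.0, 299.0]] 0.25923352500474467
 face n [0.9904 0.1379] yaw 0.1384 off 0.4624 931 lat range -0.0265 0.2331
 pts in front hist:
  ring? -0.034 -0.026 2 lat 0.0893 0.0969 0.0931 z 0.1899 0.204 0.1969 xy [0.4188 0.1523]
  ring? -0.026 -0.018 26 lat 0.0869 0.1191 0.1043 z 0.1749 0.2037 0.1896 xy [0.4209 0.1632]
  ring? -0.018 -0.006 8 lat 0.077 0.1571 0.0889 z 0.1363 0.1921 0.1888 xy [0.4325 0.1596]
  ring? -0.012 -0.005 15 lat 0.077 0.1571 0.0915 z 0.1342 0.2074 0.1903 xy [0.4377 0.1659]
  jamb lat [-0.028, -0.018, -0.008, 0.002, 0.012, 0.022, 0.032, 0.042, 0.052, 0.062, 0.072, 0.082, 0.092, 0.102, 0.112, 0.122, 0.132, 0.142, 0.152, 0.162, 0.172, 0.182, 0.192, 0.202, 0.212, 0.222, 0.232] [30, 51, 76, 3, 0, 1, 0, 0, 0, 0, 1, 7, 1, 1, 2, 1, 1, 0, 1, 1, 0, 0, 11, 63, 49, 38]
top roof [ 40.8 144.9] 7.3 [[424.0, 254.0], [442.0, 110.0], [482.0, 115.0], [464.0, 259.0]] 0.26015934359586357
 face n [0.9908 0.1351] yaw 0.1355 off 0.46 510 lat range -0.0203 0.2353
 pts in front hist:
  ring? -0.034 -0.026 2 lat 0.1206 0.1256 0.1231 z 0.1953 0.1993 0.1973 xy [0.4125 0.1805]
  ring? -0.026 -0.018 20 lat 0.0907 0.1221 0.105 z 0.1741 0.2081 0.1868 xy [0.4194 0.1641]
  ring? -0.018 -0.006 11 lat 0.0907 0.1592 0.1139 z 0.145 0.2302 0.1902 xy [0.4297 0.1732]
  ring? -0.012 -0.005 7 lat 0.092 0.1592 0.1173 z 0.1412 0.2312 0.1902 xy [0.4334 0.179 ]
  jamb lat [-0.018, -0.008, 0.002, 0.012, 0.022, 0.032, 0.042, 0.052, 0.062, 0.072, 0.082, 0.092, 0.102, 0.112, 0.122, 0.132, 0.142, 0.152, 0.162, 0.172, 0.182, 0.192, 0.202, 0.212, 0.222, 0.232, 0.242] [14, 23, 26, 0, 0, 0, 0, 0, 0, 0, 0, 3, 0, 2, 3, 0, 0, 1, 0, 0, 1, 0, 19, 45, 32, 16]
```

```bash
cat >> h.py <<'E'
def go(x,y,z,yaw,o=None):
    """shift (cm, tool axes) and turn to a world target, tool down"""
    o=o or ctrl.get_obs(); M=R.from_euler('xyz',o['eef_rot']).as_matrix()
    s=M.T@(np.array([x,y,z])-o['ee_pos'])*100
    t=o['eef_rot'][2]-yaw
    print('shift',s.round(2).tolist(),'turn',round(float(t),3)); return s,t
E
python3 - <<'E'
from h import *
go(.193,.515,.40,1.212); go(.4475,-.189,.40,.064); go(.4475,-.189,.29,.064)
E
```

```text
shift [0.0, -17.61, 0.01] turn 0.0
shift [-56.98, -17.55, -48.54] turn 1.148
shift [-56.97, -6.55, -48.54] turn 1.148
```

Request:
jog_arm(targets=[[5,[0,-17.6,0],0],[5,[0,-17.6,0],0],[5,[0,-17.6,0],0],[5,[-57,-17.6,-48.5],1.148],[5,[-57,-17.6,-48.5],1.148],[5,[-57,-17.6,-48.5],1.148],[5,[-57,-17.6,-48.5],1.148],[5,[-57,-17.6,-48.5],1.148],[5,[-57,-17.6,-48.5],1.148],[5,[-57,-17.6,-48.5],1.148]])

```text
time_s: 1.1
ee_pos: [0.3117, 0.1841, 0.3866]
eef_rot: [-1.571, -0.0, 0.156]
force: [0.9, 0.7, -0.5]
grip_width: 0.0501
```

```bash
python3 - <<'E'
from h import *
go(.4475,-.189,.29,.064)
E
```

```text
shift [7.6, 9.66, -38.96] turn 0.092
```

Request:
jog_arm(targets=[[5,[7.6,0,-39],0.092],[5,[7.6,0,-39],0.092],[5,[7.6,0,-39],0.092],[5,[7.6,0,-39],0.092],[5,[7.6,0,-39],0.092],[5,[7.6,5,-39],0.092],[5,[7.6,9.6,-39],0.092],[5,[7.6,9.6,-39],0.092],[5,[7.6,9.6,-39],0.092],[5,[7.6,9.6,-39],0.092]])

```text
time_s: 2.1
ee_pos: [0.4492, -0.1883, 0.2874]
eef_rot: [-1.568, 0.005, 0.068]
force: [0.7, 1.0, 0.4]
grip_width: 0.0499
```

```bash
cat >> h.py <<'E'
def wristw():
    """wrist picture and per-pixel world points"""
    o=ctrl.get_obs(); c=optics.camera('wrist'); K=c['camera_matrix']; z=c['range_z']; h,w=z.shape
    u,v=np.meshgrid(np.arange(w),np.arange(h)); x=(u-K[0,2])/K[0,0]; y=(v-K[1,2])/K[1,1]
    th=np.hypot(x,y)+1e-9; k=np.tan(np.clip(th,0,1.5))/th
    P=np.stack([x*k*z,-y*k*z,-z,np.ones_like(z)],-1)@np.array(c['mount']).T
    W=P[...,:3]@R.from_euler('xyz',o['eef_rot']).as_matrix().T+o['ee_pos']
    W[z<=0]=np.nan; return o,c,W
E
python3 - <<'E'
from h import *
o,c,W=wristw(); print(o['ee_pos'].round(4),o['eef_rot'].round(4),np.round(c['mount'],3).tolist(),np.round(c['camera_matrix'],1).tolist())
save('w1.png',c['img'],1.5)
def rep(t,s):
    p=W[s]
    if len(p)<5: return
    r=cv2.minAreaRect((p[:,:2]*1000).astype(np.float32)); print(t,len(p),'min',p.min(0).round(4),'max',p.max(0).round(4),'rect',np.round(r[0],1),np.round(r[1],1),round(r[2],1))
n=np.linalg.norm(W[...,:2]-[.4475,-.189],axis=-1)<.07
rep('top',n&(W[...,2]>.2)&(W[...,2]<.212)); rep('shelf',n&(W[...,2]>.126)&(W[...,2]<.133)); rep('collar',n&(W[...,2]>.1335)&(W[...,2]<.139))
E
```

```text
[ 0.4492 -0.1883  0.2874] [-1.5681  0.0048  0.0675] [[1.0, 0.001, 0.0, 0.001], [-0.0, 0.24, -0.971, -0.162], [-0.001, 0.971, 0.24, 0.068], [0.0, 0.0, 0.0, 1.0]] [[297.3, 0.0, 258.7], [0.0, 297.3, 191.7], [0.0, 0.0, 1.0]]
top 471 min [ 0.439  -0.1969  0.2001] max [ 0.4629 -0.1815  0.2079] rect [ 451.  -189.1] [23.2 14.4] 3.9
shelf 3074 min [ 0.421  -0.2302  0.1262] max [ 0.4914 -0.147   0.133 ] rect [ 456.4 -188.9] [66.6 79.3] 4.2
collar 179 min [ 0.4297 -0.2243  0.1335] max [ 0.4874 -0.1525  0.1389] rect [ 458.6 -188.4] [51.1 76. ] 5.2
```

View pics/w1.png

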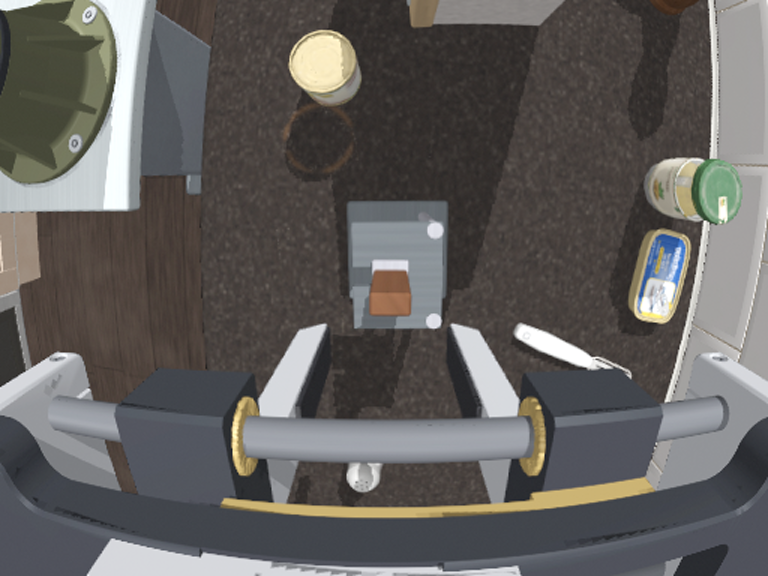

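The wrist picture shows the handle at (390,292), inside the grey shelf (350–447, 202–328). It measures (0.450, -0.189) with a yaw of about 4°, which agrees with the side and top views.

Request:
jog_arm(targets=[[5,[0.1,4,-0.1],0],[5,[0.1,8,-0.1],0],[5,[0.1,11.2,-0.1],0],[5,[0.1,11.2,-0.1],0],[5,[0.1,11.2,-0.1],0],[1.5,[0.1,11.2,-0.1],0],[1.5,[0.1,11.2,-0.1],0],[1.5,[0.1,11.2,-0.1],0],[1.5,[0.1,11.2,-0.1],0],[1.5,[0.1,11.2,-0.1],0]], grip_force=50)

```text
time_s: 3.15
ee_pos: [0.451, -0.1877, 0.1793]
eef_rot: [-1.571, -0.001, 0.07]
force: [-0.8, 1.2, 6.6]
grip_width: 0.0237
```

```bash
python3 - <<'E'
from h import *
o=ctrl.get_obs(); print({k:np.round(o[k],4) for k in ('ee_pos','eef_rot','force','moment','grip_width')})
E
```

```text
{'ee_pos': array([ 0.451 , -0.1877,  0.1793]), 'eef_rot': array([-1.5713e+00, -7.0000e-04,  7.0000e-02]), 'force': array([-0.7908,  1.1532,  6.6012]), 'moment': array([ 0.1031,  0.4576, -0.0146]), 'grip_width': np.float64(0.0237)}
```

Request:
jog_arm(targets=[[1.5,[0,-0.3,0],0],[1.5,[0,-0.6,0],0],[1.5,[0,-0.9,0],0],[1.5,[0,-1.0,0],0],[1.5,[0,-1.0,0],0],[1.5,[0,-1.0,0],0]])

```text
time_s: 3.75
ee_pos: [0.4508, -0.1876, 0.1885]
eef_rot: [-1.571, 0.0, 0.07]
force: [0.8, 0.6, -1.7]
grip_width: 0.0234
```

```bash
python3 - <<'E'
from h import *
o=ctrl.get_obs(); print({k:np.round(o[k],4) for k in ('ee_pos','eef_rot','force','moment','grip_width')})
E
```

```text
{'ee_pos': array([ 0.4508, -0.1876,  0.1885]), 'eef_rot': array([-1.5707e+00,  1.0000e-04,  7.0000e-02]), 'force': array([ 0.8091,  0.6456, -1.7362]), 'moment': array([-0.0993,  0.0827, -0.0535]), 'grip_width': np.float64(0.0234)}
```

Request:
jog_arm(targets=[[1.5,[-1,-1.0,0],0],[1.5,[-2.5,-1.0,0],0],[1.5,[-4,-1.0,0],0],[1.5,[-5.5,-1.0,0],0],[1.5,[-7,-1.0,0],0],[1.5,[-8.5,-1.0,0],0],[1.5,[-9,-1.0,0],0],[1.5,[-9,-1.0,0],0]])

```text
time_s: 4.55
ee_pos: [0.3609, -0.194, 0.1988]
eef_rot: [-1.571, -0.0, 0.069]
force: [-0.4, -0.3, -0.9]
grip_width: 0.0239
```

```bash
python3 - <<'E'
from h import *
o=ctrl.get_obs(); print({k:np.round(o[k],4) for k in ('ee_pos','eef_rot','force','moment','grip_width')})
n=np.array([.9905,.1376]); ring=np.array([.4204,.1639])
# TCP in front of ring, hook tip 40 mm before the ring plane; hook = TCP+.038 n
p=ring-n*(.04+.038); print(p); go(*p,.188+.0988+.049,.138,o)
E
```

```text
{'ee_pos': array([ 0.3609, -0.194 ,  0.1988]), 'eef_rot': array([-1.5711e+00, -4.0000e-04,  6.9500e-02]), 'force': array([-0.3802, -0.3367, -0.9002]), 'moment': array([-0.0383,  0.0764,  0.0756]), 'grip_width': np.float64(0.0239)}
[0.343141  0.1531672]
shift [0.64, -13.71, 34.75] turn -0.069
```

Request:
jog_arm(targets=[[1.5,[0,-5,0],0],[1.5,[0,-10,0],0],[1.5,[0,-13.7,3],-0.069],[1.5,[0.6,-13.7,8],-0.069],[1.5,[0.6,-13.7,13],-0.069],[1.5,[0.6,-13.7,18],-0.069],[1.5,[0.6,-13.7,23],-0.069],[1.5,[0.6,-13.7,28],-0.069],[1.5,[0.6,-13.7,32],-0.069],[1.5,[0.6,-13.7,34.7],-0.069]])

```text
time_s: 5.55
ee_pos: [0.3424, 0.1555, 0.3358]
eef_rot: [-1.57, -0.0, 0.141]
force: [0.9, -0.8, -0.1]
grip_width: 0.0239
```

Request:
jog_arm(targets=[[1.5,[0,0,0],0],[1.5,[0,0,0],0],[1.5,[0,0,0],0]])

```text
time_s: 5.85
ee_pos: [0.343, 0.1521, 0.3356]
eef_rot: [-1.571, 0.0, 0.138]
force: [0.0, -0.3, -1.7]
grip_width: 0.0235
```

```bash
python3 - <<'E'
from h import *
o=ctrl.get_obs(); print({k:np.round(o[k],4) for k in ('ee_pos','eef_rot','force','moment','grip_width')})
a=snap('side'); b=snap('top'); _,w,W=wristw()
np.savez('pics/w2.npz',img=w['img'],W=W)
def prj(c,p):
    q=c['world_to_cam']@np.append(p,1); K=c['camera_matrix']; return K[0,0]*q[0]/-q[2]+K[0,2],K[1,1]*-q[1]/-q[2]+K[1,2]
T=o['ee_pos'];y=o['eef_rot'][2]; e=np.array([np.cos(y),np.sin(y),0])
hook=T+.038*e-[0,0,.049+.0988]; print('hook exp',hook.round(4))
for c in (a,b): print(np.round(prj(c,hook),1),np.round(prj(c,np.array([.4204,.1639,.188])),1))
u,v=map(int,prj(a,hook)); s=a['img'][v-45:v+35,u-40:u+60]; 
u2,v2=map(int,prj(b,hook)); t=b['img'][v2-45:v2+35,u2-50:u2+50]
save('c2.png',np.hstack([cv2.resize(s,(500,400),interpolation=cv2.INTER_CUBIC),cv2.resize(w['img'][80:280,150:350],(300,400)) if 0 else cv2.resize(t,(300,400)[0:1]+(240,)) if 0 else cv2.resize(s,(1,400))]))
save('w2.png',w['img'],1.5)
E
```

```text
{'ee_pos': array([0.343 , 0.1521, 0.3356]), 'eef_rot': array([-1.5709,  0.    ,  0.1384]), 'force': array([ 0.035 , -0.2523, -1.6614]), 'moment': array([-0.0781,  0.0449,  0.009 ]), 'grip_width': np.float64(0.0235)}
hook exp [0.3807 0.1574 0.1878]
[195.1 156. ] [202.3 150.7]
[198.2 217.6] [192.8 210.3]
```

View pics/c2.png

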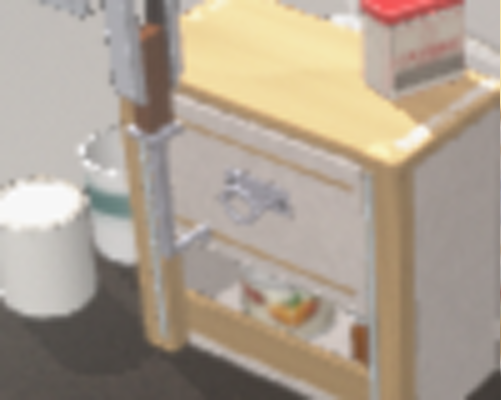

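View pics/w2.png

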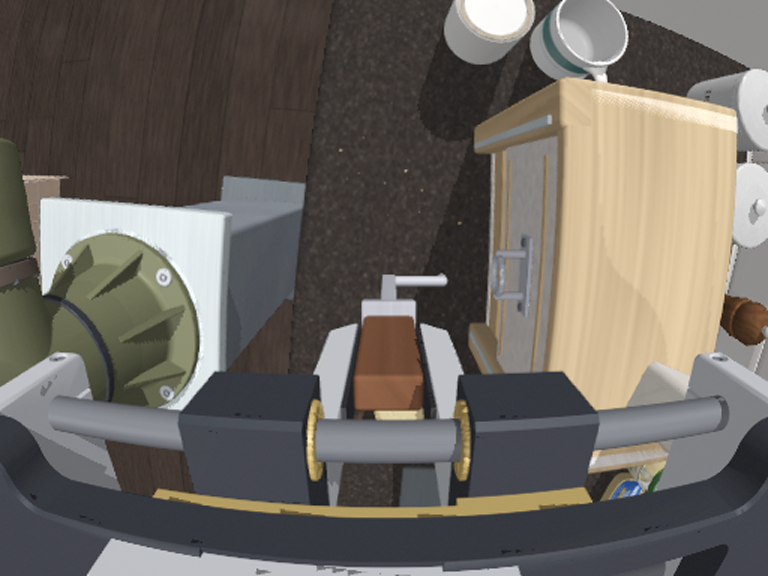

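The side crop shows the hook tip at (205,232), against (200,225) expected, and the ring at (240,197), against (237,198). In the wrist view the prong tip is at (445,280) and the ring at (500,275). I measure both in the wrist view's own depth, so any calibration error cancels.

```bash
python3 - <<'E'
from h import *
d=np.load('pics/w2.npz'); W=d['W']; n=np.array([.9905,.1376]); t=np.array([-.1376,.9905])
T=np.array([.3430,.1521,.3356])
e=(W[...,:2]-T[:2])@n; l=(W[...,:2]-T[:2])@t; z=W[...,2]
def f(nm,s):
    if s.sum(): print(nm,s.sum(),'e',np.nanpercentile(e[s],[0,10,50,90,100]).round(4),'l',np.nanpercentile(l[s],[0,10,50,90,100]).round(4),'z',np.nanpercentile(z[s],[0,10,50,90,100]).round(4))
near=(abs(l)<.03)
f('prong',near&(e>.012)&(e<.055)&(z>.165)&(z<.21))
f('tip',near&(e>.032)&(e<.05)&(z>.165)&(z<.21))
f('collar',near&(e>-.02)&(e<.02)&(z>.275)&(z<.305))
f('ring',near&(e>.066)&(e<.088)&(z>.16)&(z<.22))
r=near&(e>.066)&(e<.088)&(z>.16)&(z<.22)
for lo in np.arange(.170,.21,.005): f('  z%.3f'%lo,r&(z>=lo)&(z<lo+.005))
f('face',(abs(l)<.08)&(e>.09)&(e<.112)&(z>.13)&(z<.23))
# side and top fixed cams
for nm in ('side','top'):
    a=dict(np.load('pics/%s.npz'%nm)); V=world(a); e=(V[...,:2]-T[:2])@n; l=(V[...,:2]-T[:2])@t; z=V[...,2]
    near=abs(l)<.03; print(nm)
    f('prong',near&(e>.012)&(e<.055)&(z>.165)&(z<.21)); f('ring',near&(e>.066)&(e<.09)&(z>.16)&(z<.22)); f('collar',near&(e>-.02)&(e<.02)&(z>.275)&(z<.305)); f('shaft',near&(e>-.02)&(e<.011)&(z>.2)&(z<.28))
E
```

```text
prong 180 e [0.0121 0.0151 0.0272 0.0394 0.0422] l [-0.0039 -0.0033 -0.0003  0.0016  0.002 ] z [0.1847 0.1939 0.1957 0.1967 0.1982]
tip 65 e [0.032  0.033  0.0373 0.041  0.0422] l [-0.0039 -0.0032 -0.0002  0.0017  0.002 ] z [0.1847 0.1906 0.1953 0.1966 0.1977]
collar 526 e [-0.0114 -0.0091  0.0009  0.0116  0.0139] l [-0.0004  0.0049  0.0066  0.0109  0.0115] z [0.2891 0.2925 0.2938 0.3014 0.305 ]
ring 293 e [0.0776 0.0782 0.0799 0.0847 0.088 ] l [-0.0158 -0.012   0.0021  0.0168  0.0198] z [0.1748 0.1785 0.1919 0.2038 0.2057]
  z0.170 1 e [0.0782 0.0782 0.0782 0.0782 0.0782] l [0.0055 0.0055 0.0055 0.0055 0.0055] z [0.1748 0.1748 0.1748 0.1748 0.1748]
  z0.175 49 e [0.0776 0.078  0.0794 0.0823 0.083 ] l [-0.0067 -0.0034  0.0016  0.0066  0.0109] z [0.176  0.1769 0.1783 0.1796 0.1799]
  z0.180 37 e [0.078  0.0783 0.0797 0.0816 0.0831] l [-0.0096 -0.0077 -0.0047  0.0105  0.0137] z [0.1801 0.1805 0.1816 0.184  0.1848]
  z0.185 17 e [0.0776 0.078  0.0787 0.0807 0.087 ] l [-0.0109 -0.0104 -0.0082  0.016   0.0192] z [0.1851 0.1852 0.188  0.1895 0.1899]
  z0.190 86 e [0.0777 0.0784 0.0828 0.08
[... 992 characters left out ...]
2771 0.2876 0.2928 0.3022 0.3049]
shaft 72 e [-0.0062 -0.004  -0.0019  0.0034  0.006 ] l [-0.0097 -0.007  -0.005   0.0013  0.003 ] z [0.2004 0.2093 0.2377 0.2689 0.2778]
top
prong 9 e [0.0145 0.0183 0.0309 0.0371 0.0435] l [-0.0029 -0.0025 -0.0006  0.001   0.0021] z [0.1819 0.1866 0.1942 0.1963 0.1972]
ring 23 e [0.0725 0.0741 0.0767 0.084  0.0882] l [-0.0137 -0.0068  0.0083  0.0176  0.02  ] z [0.1752 0.1798 0.1887 0.2037 0.2051]
collar 7 e [-0.0081 -0.0053  0.0023  0.0079  0.012 ] l [0.0079 0.0082 0.0102 0.0117 0.0121] z [0.284  0.2881 0.2931 0.2964 0.2999]
shaft 16 e [-0.0081 -0.0067 -0.0046 -0.0014  0.0093] l [-0.0051 -0.0036  0.0001  0.0039  0.0048] z [0.2004 0.2023 0.2191 0.2444 0.2462]
```

Request:
jog_arm(targets=[[1.5,[0,-0.1,0.27],0],[1.5,[1,-0.1,0.27],0],[1.5,[2,-0.1,0.27],0],[1.5,[2.8,-0.1,0.27],0],[1.5,[3.4,-0.1,0.27],0],[1.5,[4.0,-0.1,0.27],0],[1.5,[4.6,-0.1,0.27],0],[1.5,[5.2,-0.1,0.27],0],[1.5,[5.2,-0.1,0.27],0],[1.5,[5.2,-0.1,0.27],0]])

```text
time_s: 7.0
ee_pos: [0.3938, 0.1625, 0.3365]
eef_rot: [-1.571, 0.0, 0.139]
force: [-0.5, -0.7, -2.2]
grip_width: 0.0241
```

```bash
cat > st.py <<'E'
from h import *
o=ctrl.get_obs(); print({k:np.round(o[k],4).tolist() for k in ('time_s','ee_pos','eef_rot','force','moment','grip_width')})
E
python3 st.py; python3 - <<'E'
from h import *
a=snap('side'); o,w,W=wristw(); np.savez('pics/w3.npz',img=w['img'],W=W)
s=cv2.resize(a['img'][110:190,165:245],(400,400),interpolation=cv2.INTER_CUBIC); t=cv2.resize(w['img'][140:240,240:340],(400,400),interpolation=cv2.INTER_CUBIC)
save('c3.png',np.hstack([s,t]))
E
```

```text
{'time_s': 7.0, 'ee_pos': [0.3938, 0.1625, 0.3365], 'eef_rot': [-1.5708, 0.0002, 0.139], 'force': [-0.4805, -0.7199, -2.183], 'moment': [-0.0431, 0.0594, -0.0171], 'grip_width': 0.0241}
```

View pics/c3.png

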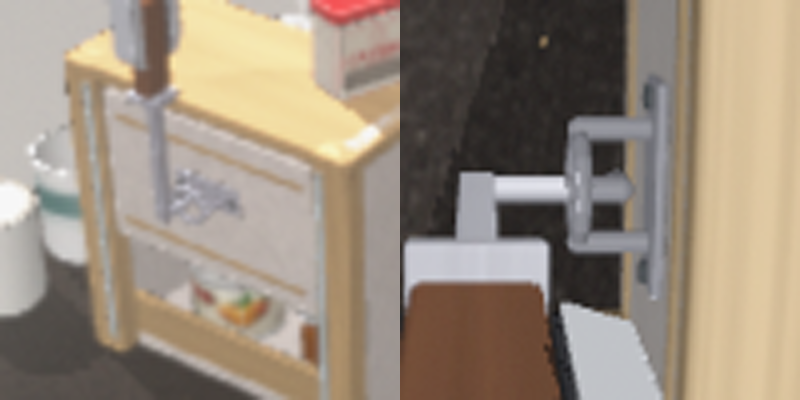

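The wrist crop shows the prong passing through the ring (578,190), centred between the stems, with the lip tip (630,188) behind the ring and clear of the plate. There is no contact force.

Request:
jog_arm(targets=[[1.5,[0,0.4,0],0],[1.5,[0,0.8,0],0],[1.5,[0,1.0,0],0],[1.5,[0,1.1,0],0],[1.5,[0,1.2,0],0],[1.5,[0,1.3,0],0],[1.5,[0,1.4,0],0],[1.5,[0,1.5,0],0],[1.5,[0,1.5,0],0]])

```text
time_s: 8.0
ee_pos: [0.3939, 0.1625, 0.3216]
eef_rot: [-1.571, -0.0, 0.139]
force: [-1.6, -0.5, 2.4]
grip_width: 0.0236
```

```bash
python3 st.py
```

```text
{'time_s': 8.0, 'ee_pos': [0.3939, 0.1625, 0.3216], 'eef_rot': [-1.5707, -0.0001, 0.139], 'force': [-1.6115, -0.5441, 2.3717], 'moment': [-0.1395, 0.3835, 0.0083], 'grip_width': 0.0236}
```

Request:
jog_arm(targets=[[1.5,[0,0.4,0],0],[1.5,[0,0.8,0],0],[1.5,[0,1.2,0],0],[1.5,[0,1.6,0],0],[1.5,[0,2.0,0],0],[1.5,[0,2.4,0],0],[1.5,[0,2.8,0],0],[1.5,[0,3.2,0],0],[1.5,[0,3.6,0],0],[1.5,[0,4.0,0],0]])

```text
time_s: 9.0
ee_pos: [0.3939, 0.1625, 0.2813]
eef_rot: [-1.571, -0.0, 0.139]
force: [-1.6, 0.5, 4.6]
grip_width: 0.0239
```

Request:
jog_arm(targets=[[1.5,[0,0.3,0],0],[1.5,[0,0.6,0],0],[1.5,[0,0.9,0],0],[1.5,[0,1.2,0],0],[1.5,[0,1.5,0],0],[1.5,[0,1.8,0],0],[1.5,[0,2.0,0],0],[1.5,[0,2.0,0],0]])

```text
time_s: 9.8
ee_pos: [0.3938, 0.1625, 0.2613]
eef_rot: [-1.571, 0.0, 0.139]
force: [-0.8, -0.8, 3.6]
grip_width: 0.0239
```

```bash
python3 st.py
```

```text
{'time_s': 9.8, 'ee_pos': [0.3938, 0.1625, 0.2613], 'eef_rot': [-1.5708, 0.0002, 0.139], 'force': [-0.8416, -0.7734, 3.6033], 'moment': [-0.0963, 0.1623, -0.0438], 'grip_width': 0.0239}
```

Request:
jog_arm(targets=[[1.5,[0,0.2,0],0],[1.5,[0,0.4,0],0],[1.5,[0,0.6,0],0],[1.5,[0,0.7,0],0],[1.5,[0,0.7,0],0]])

```text
time_s: 10.3
ee_pos: [0.3939, 0.1625, 0.2546]
eef_rot: [-1.571, 0.0, 0.139]
force: [-1.4, -0.3, 5.1]
grip_width: 0.0237
```

Request:
jog_arm(targets=[[1.5,[0,0.1,0],0],[1.5,[0,0.15,0],0],[1.5,[0,0.15,0],0]])

```text
time_s: 10.6
ee_pos: [0.3939, 0.1625, 0.2533]
eef_rot: [-1.571, -0.0, 0.139]
force: [-1.7, -1.0, 5.7]
grip_width: 0.0237
```

Request:
jog_arm(targets=[[1.5,[0,0.1,0],0],[1.5,[0,0.15,0],0],[1.5,[0,0.15,0],0]])

```text
time_s: 10.9
ee_pos: [0.3939, 0.1625, 0.252]
eef_rot: [-1.571, -0.0, 0.139]
force: [-3.1, -0.3, 9.0]
grip_width: 0.0235
```

Request:
jog_arm(targets=[[1.5,[0,0.05,0],0],[1.5,[0,0.1,0],0],[1.5,[0,0.1,0],0]])

```text
time_s: 11.2
ee_pos: [0.3939, 0.1625, 0.251]
eef_rot: [-1.571, -0.0, 0.139]
force: [-2.5, -0.3, 7.9]
grip_width: 0.0236
```

Request:
jog_arm(targets=[[1.5,[0,0.05,0],0],[1.5,[0,0.1,0],0],[1.5,[0,0.1,0],0]])

```text
time_s: 11.5
ee_pos: [0.3939, 0.1625, 0.2501]
eef_rot: [-1.571, -0.0, 0.139]
force: [-2.9, -0.6, 9.3]
grip_width: 0.0238
```

```bash
python3 st.py
```

```text
{'time_s': 11.5, 'ee_pos': [0.3939, 0.1625, 0.2501], 'eef_rot': [-1.5707, -0.0005, 0.139], 'force': [-2.8767, -0.6051, 9.2807], 'moment': [-0.2669, 0.7092, 0.0077], 'grip_width': 0.0238}
```

Request:
jog_arm(targets=[[1.5,[0,0.05,0],0],[1.5,[0,0.1,0],0],[1.5,[0,0.1,0],0]])

```text
time_s: 11.8
ee_pos: [0.3939, 0.1625, 0.249]
eef_rot: [-1.571, -0.001, 0.139]
force: [-2.0, -0.1, 8.0]
grip_width: 0.0236
```

Request:
jog_arm(targets=[[1.5,[0,0.05,0],0],[1.5,[0,0.05,0],0]])

```text
time_s: 12.0
ee_pos: [0.3939, 0.1625, 0.2486]
eef_rot: [-1.571, -0.001, 0.139]
force: [-3.6, -1.2, 10.1]
grip_width: 0.0235
```

Request:
jog_arm(targets=[[1.5,[0,0.05,0],0],[1.5,[0,0.1,0],0],[1.5,[0,0.1,0],0]])

```text
time_s: 12.3
ee_pos: [0.3939, 0.1625, 0.2475]
eef_rot: [-1.571, -0.001, 0.139]
force: [-2.9, -1.1, 9.1]
grip_width: 0.0232
```

Request:
jog_arm(targets=[[1.5,[0,0.05,0],0],[1.5,[0,0.1,0],0],[1.5,[0,0.1,0],0]])

```text
time_s: 12.6
ee_pos: [0.3939, 0.1626, 0.2466]
eef_rot: [-1.571, -0.001, 0.139]
force: [-2.9, 0.1, 9.0]
grip_width: 0.024
```

```bash
python3 st.py; python3 - <<'E'
from h import *
a=snap('side'); o,w,W=wristw(); np.savez('pics/w4.npz',img=w['img'],W=W)
s=cv2.resize(a['img'][110:210,165:265],(400,400),interpolation=cv2.INTER_CUBIC); t=cv2.resize(w['img'][140:240,240:340],(400,400),interpolation=cv2.INTER_CUBIC)
save('c4.png',np.hstack([s,t]))
n=np.array([.9905,.1376]); t=np.array([-.1376,.9905]); T=o['ee_pos']
e=(W[...,:2]-T[:2])@n; l=(W[...,:2]-T[:2])@t; z=W[...,2]-T[2]
def f(nm,s):
    if s.sum(): print(nm,s.sum(),'e',np.nanpercentile(e[s],[0,10,50,90,100]).round(4),'l',np.nanpercentile(l[s],[0,50,100]).round(4),'z-T',np.nanpercentile(z[s],[0,10,50,90,100]).round(4))
f('prong',(abs(l)<.006)&(e>.008)&(e<.022)&(z<-.12)&(z>-.17))
f('collar',(abs(l)<.02)&(e>-.02)&(e<.02)&(z<-.03)&(z>-.06))
f('ring',(abs(l)<.02)&(e>.022)&(e<.031)&(z<-.10)&(z>-.19))
E
```

```text
{'time_s': 12.6, 'ee_pos': [0.3939, 0.1626, 0.2466], 'eef_rot': [-1.5707, -0.0006, 0.1391], 'force': [-2.8603, 0.1319, 9.0478], 'moment': [-0.343, 0.7899, -0.0376], 'grip_width': 0.024}
prong 98 e [0.008  0.0091 0.0148 0.0205 0.0217] l [-0.0053 -0.001   0.0021] z-T [-0.1442 -0.1421 -0.1403 -0.1391 -0.1383]
collar 537 e [-0.0115 -0.0091  0.0009  0.0116  0.014 ] l [-0.0002  0.0068  0.0116] z-T [-0.0464 -0.043  -0.0417 -0.033  -0.03  ]
ring 247 e [0.0226 0.0257 0.0272 0.0301 0.031 ] l [-0.0186  0.0005  0.0171] z-T [-0.147  -0.1419 -0.1269 -0.1197 -0.1181]
```

View pics/c4.png

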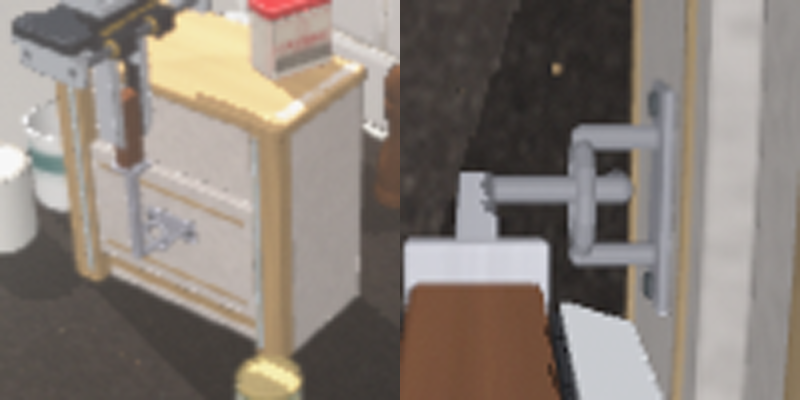

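The hook is still engaged, the collar hasn't slipped in the grip (-0.0417, against -0.0418 before), and the opening is almost gone. I keep going in 1 mm steps.

Request:
jog_arm(targets=[[1.5,[0,0.05,0],0],[1.5,[0,0.1,0],0],[1.5,[0,0.1,0],0]])

```text
time_s: 13.0
ee_pos: [0.3939, 0.1625, 0.2456]
eef_rot: [-1.571, -0.001, 0.139]
force: [-2.6, -0.1, 10.7]
grip_width: 0.0239
```

Request:
jog_arm(targets=[[1.5,[0,0.05,0],0],[1.5,[0,0.1,0],0],[1.5,[0,0.1,0],0]])

```text
time_s: 13.3
ee_pos: [0.3939, 0.1625, 0.2443]
eef_rot: [-1.571, -0.0, 0.139]
force: [-1.1, 0.2, 5.2]
grip_width: 0.024
```

Request:
jog_arm(targets=[[1.5,[0,0.05,0],0],[1.5,[0,0.1,0],0],[1.5,[0,0.1,0],0]])

```text
time_s: 13.6
ee_pos: [0.3938, 0.1625, 0.243]
eef_rot: [-1.571, 0.0, 0.139]
force: [-0.7, 0.0, 2.6]
grip_width: 0.0236
```

Request:
jog_arm(targets=[[1.5,[0,0.05,0],0],[1.5,[0,0.1,0],0],[1.5,[0,0.1,0],0]])

```text
time_s: 13.9
ee_pos: [0.3939, 0.1625, 0.2421]
eef_rot: [-1.571, 0.0, 0.139]
force: [-0.9, -0.3, 3.7]
grip_width: 0.0238
```

Request:
jog_arm(targets=[[1.5,[0,0.05,0],0],[1.5,[0,0.1,0],0],[1.5,[0,0.1,0],0]])

```text
time_s: 14.2
ee_pos: [0.3939, 0.1625, 0.2413]
eef_rot: [-1.571, -0.0, 0.139]
force: [-3.1, -0.2, 7.3]
grip_width: 0.024
```

Request:
jog_arm(targets=[[1.5,[0,0.05,0],0],[1.5,[0,0.1,0],0],[1.5,[0,0.1,0],0]])

```text
time_s: 14.5
ee_pos: [0.3939, 0.1625, 0.2405]
eef_rot: [-1.571, -0.0, 0.139]
force: [-3.5, -1.0, 10.2]
grip_width: 0.0237
```

Request:
jog_arm(targets=[[1.5,[0,0.05,0],0],[1.5,[0,0.1,0],0],[1.5,[0,0.1,0],0]])

```text
time_s: 14.8
ee_pos: [0.3939, 0.1626, 0.2399]
eef_rot: [-1.571, -0.001, 0.139]
force: [-5.7, -0.8, 12.8]
grip_width: 0.0241
```

```bash
python3 st.py
```

```text
{'time_s': 14.8, 'ee_pos': [0.3939, 0.1626, 0.2399], 'eef_rot': [-1.5707, -0.0008, 0.139], 'force': [-5.7494, -0.7824, 12.7723], 'moment': [-0.3933, 1.0372, -0.0035], 'grip_width': 0.0241}
```

Request:
jog_arm(targets=[[1.5,[0,0.05,0],0],[1.5,[0,0.05,0],0]])

```text
time_s: 15.0
ee_pos: [0.3939, 0.1626, 0.2395]
eef_rot: [-1.571, -0.001, 0.139]
force: [-4.9, -1.1, 14.3]
grip_width: 0.0235
```

Request:
jog_arm(targets=[[1.5,[0,-0.1,0],0],[1.5,[0,-0.2,0],0],[1.5,[0,-0.3,0],0],[1.5,[0,-0.4,0],0],[1.5,[0,-0.5,0],0],[1.5,[0,-0.6,0],0],[1.5,[0,-0.6,0],0]])

```text
time_s: 15.7
ee_pos: [0.3939, 0.1625, 0.2445]
eef_rot: [-1.571, 0.0, 0.139]
force: [0.2, -1.4, -1.0]
grip_width: 0.0236
```

```bash
cat > m.py <<'E'
from h import *
import sys
o,w,W=wristw(); np.savez('pics/%s.npz'%sys.argv[1],img=w['img'],W=W)
print({k:np.round(o[k],4).tolist() for k in ('time_s','ee_pos','eef_rot','force','moment')})
n=np.array([.9905,.1376]); t=np.array([-.1376,.9905]); T=o['ee_pos']
e=(W[...,:2]-T[:2])@n; l=(W[...,:2]-T[:2])@t; z=W[...,2]-T[2]
def f(nm,s):
    if s.sum(): print(nm,s.sum(),'e',np.nanpercentile(e[s],[0,10,50,90,100]).round(4),'l',np.nanpercentile(l[s],[0,50,100]).round(4),'z-T',np.nanpercentile(z[s],[0,10,50,90,100]).round(4))
f('prong',(abs(l)<.006)&(e>.008)&(e<.022)&(z<-.12)&(z>-.17))
f('tip',(abs(l)<.006)&(e>.033)&(e<.044)&(z<-.12)&(z>-.17))
f('collar',(abs(l)<.02)&(e>-.02)&(e<.02)&(z<-.03)&(z>-.06))
f('ring',(abs(l)<.02)&(e>.022)&(e<.030)&(z<-.10)&(z>-.19))
f('face',(abs(l)<.08)&(e>.045)&(e<.058)&(z<-.02)&(z>-.1))
E
python3 m.py w5
```

```text
{'time_s': 15.7, 'ee_pos': [0.3939, 0.1625, 0.2445], 'eef_rot': [-1.5709, 0.0002, 0.139], 'force': [0.1917, -1.3601, -0.9975], 'moment': [-0.0923, 0.0642, -0.0384]}
prong 78 e [0.009  0.01   0.0152 0.0205 0.0216] l [-0.0034 -0.0004  0.002 ] z-T [-0.1422 -0.1415 -0.1402 -0.139  -0.1381]
tip 59 e [0.033  0.0341 0.0378 0.0413 0.0423] l [-0.0035  0.      0.0022] z-T [-0.1499 -0.1461 -0.1404 -0.1392 -0.1383]
collar 544 e [-0.0115 -0.0091  0.0009  0.0116  0.0139] l [0.     0.0068 0.0118] z-T [-0.0461 -0.043  -0.0417 -0.033  -0.03  ]
ring 208 e [0.0224 0.0257 0.0272 0.0293 0.0299] l [-0.0185  0.0005  0.0176] z-T [-0.1505 -0.1451 -0.1303 -0.1225 -0.1212]
face 1635 e [0.0484 0.0502 0.0528 0.0569 0.058 ] l [-0.052   0.0213  0.08  ] z-T [-0.1    -0.094  -0.0863 -0.0852 -0.0841]
```

Request:
jog_arm(targets=[[1.5,[0,-0.3,0],0],[1.5,[0,-0.6,0],0],[1.5,[0,-0.95,0],0],[1.5,[0,-0.95,0],0],[1.5,[0,-0.95,0],0]])

```text
time_s: 16.25
ee_pos: [0.3939, 0.1625, 0.2542]
eef_rot: [-1.571, -0.0, 0.139]
force: [0.2, -0.4, -2.0]
grip_width: 0.0238
```

```bash
python3 m.py w6
```

```text
{'time_s': 16.25, 'ee_pos': [0.3939, 0.1625, 0.2542], 'eef_rot': [-1.5707, -0.0002, 0.139], 'force': [0.2485, -0.399, -1.9793], 'moment': [-0.0308, 0.0678, -0.0407]}
prong 79 e [0.008  0.01   0.0152 0.0205 0.0216] l [-0.0034 -0.0004  0.002 ] z-T [-0.1434 -0.1418 -0.1399 -0.139  -0.1378]
tip 61 e [0.033  0.034  0.0375 0.0412 0.0423] l [-0.0035  0.0001  0.0021] z-T [-0.1512 -0.1459 -0.1401 -0.1389 -0.1381]
collar 542 e [-0.0115 -0.0091  0.0009  0.0116  0.0139] l [0.0002 0.0068 0.0117] z-T [-0.0457 -0.0432 -0.0417 -0.0331 -0.03  ]
ring 193 e [0.0225 0.0257 0.0271 0.0292 0.03  ] l [-0.0188  0.0005  0.017 ] z-T [-0.1603 -0.1552 -0.1385 -0.1322 -0.1301]
face 1294 e [0.0498 0.0507 0.0537 0.0572 0.058 ] l [-0.0525  0.0196  0.0797] z-T [-0.1    -0.097  -0.0957 -0.0948 -0.0933]
```

Request:
jog_arm(targets=[[1.5,[-0.4,0,0],0],[1.5,[-0.8,0,0],0],[1.5,[-1.2,0,0],0],[1.5,[-1.6,0,0],0]])

```text
time_s: 16.7
ee_pos: [0.3776, 0.1602, 0.2541]
eef_rot: [-1.571, -0.0, 0.139]
force: [0.4, 0.3, -0.8]
grip_width: 0.0236
```

Request:
jog_arm(targets=[[1.5,[-0.8,0,0],0],[1.5,[-1.6,0,0],0],[1.5,[-2.4,0,0],0],[1.5,[-3.2,0,0],0],[1.5,[-4.0,0,0],0],[1.5,[-4.0,0,0],0]])

```text
time_s: 17.3
ee_pos: [0.3377, 0.1547, 0.2543]
eef_rot: [-1.571, -0.0, 0.139]
force: [0.6, 0.2, -1.8]
grip_width: 0.0235
```

```bash
python3 m.py w7; python3 - <<'E'
from h import *
go(.3609,-.194,.32,.0695); go(.3609,-.194,.1988,.0695)
E
```

```text
{'time_s': 17.3, 'ee_pos': [0.3377, 0.1547, 0.2543], 'eef_rot': [-1.5707, -0.0005, 0.1393], 'force': [0.5688, 0.185, -1.7568], 'moment': [-0.0165, 0.0694, -0.0119]}
prong 82 e [0.008  0.0091 0.0153 0.0206 0.0216] l [-0.0034 -0.0005  0.002 ] z-T [-0.143  -0.1415 -0.14   -0.1388 -0.1381]
tip 59 e [0.033  0.0341 0.038  0.0415 0.0424] l [-0.0035  0.      0.0022] z-T [-0.1506 -0.1466 -0.1402 -0.139  -0.1381]
collar 538 e [-0.0115 -0.0091  0.0016  0.0116  0.014 ] l [0.0002 0.0068 0.0117] z-T [-0.0457 -0.0432 -0.0417 -0.0333 -0.0301]
ring 47 e [0.0226 0.0227 0.0259 0.0293 0.03  ] l [-0.0033 -0.0009  0.002 ] z-T [-0.1426 -0.1412 -0.1402 -0.1391 -0.1383]
shift [-2.58, -6.58, -34.86] turn 0.07
shift [-2.59, 5.54, -34.86] turn 0.07
```

Request:
jog_arm(targets=[[1.5,[-1,-5,0],0],[1.5,[-2.6,-6.6,-4],0.07],[1.5,[-2.6,-6.6,-9],0.07],[1.5,[-2.6,-6.6,-14],0.07],[1.5,[-2.6,-6.6,-19],0.07],[1.5,[-2.6,-6.6,-24],0.07],[1.5,[-2.6,-6.6,-28],0.07],[1.5,[-2.6,-6.6,-32],0.07],[1.5,[-2.6,-6.6,-34.9],0.07],[1.5,[-2.6,-6.6,-34.9],0.07]])

```text
time_s: 18.35
ee_pos: [0.3611, -0.1972, 0.3194]
eef_rot: [-1.57, 0.001, 0.066]
force: [0.5, 1.1, -1.5]
grip_width: 0.0237
```

Request:
jog_arm(targets=[[1.5,[0,3,0],0],[1.5,[0,6,0],0],[1.5,[0,9,0],0],[1.5,[0,12,0],0],[1.5,[0,12.1,0],0],[1.5,[0,12.1,0],0]])

```text
time_s: 18.95
ee_pos: [0.3613, -0.1943, 0.1999]
eef_rot: [-1.571, 0.0, 0.069]
force: [-0.7, 0.3, -0.5]
grip_width: 0.0234
```

```bash
python3 st.py; python3 - <<'E'
from h import *
go(.3609,-.194,.1905,.0695); go(.4508,-.1876,.1885,.0695)
E
```

```text
{'time_s': 18.95, 'ee_pos': [0.3613, -0.1943, 0.1999], 'eef_rot': [-1.5707, 0.0001, 0.0693], 'force': [-0.6693, 0.26, -0.4945], 'moment': [-0.1015, 0.0424, -0.0168], 'grip_width': 0.0234}
shift [-0.04, 0.94, 0.03] turn -0.0
shift [8.98, 1.13, 0.05] turn -0.0
```

Request:
jog_arm(targets=[[1.5,[0,0.9,0.05],0],[1.5,[1.5,0.9,0.05],0],[1.5,[3,0.9,0.05],0],[1.5,[4.5,0.9,0.05],0],[1.5,[6,0.9,0.05],0],[1.5,[7,0.9,0.05],0],[1.5,[8,0.9,0.05],0],[1.5,[9.0,0.9,0.05],0],[1.5,[9.0,0.9,0.05],0]])

```text
time_s: 19.85
ee_pos: [0.4515, -0.1877, 0.1901]
eef_rot: [-1.571, -0.0, 0.069]
force: [-0.8, -0.7, -2.0]
grip_width: 0.024
```

Request:
jog_arm(targets=[[1.5,[0,0.3,0],0],[1.5,[0,0.6,0],0],[1.5,[0,0.8,0],0],[1.5,[0,0.9,0],0],[1.5,[0,0.9,0],0]])

```text
time_s: 20.35
ee_pos: [0.4506, -0.1878, 0.181]
eef_rot: [-1.571, 0.0, 0.069]
force: [0.3, 0.3, -1.1]
grip_width: 0.0238
```

```bash
python3 st.py
```

```text
{'time_s': 20.35, 'ee_pos': [0.4506, -0.1878, 0.181], 'eef_rot': [-1.5707, 0.0002, 0.0689], 'force': [0.2845, 0.342, -1.0778], 'moment': [-0.051, 0.0876, 0.0024], 'grip_width': 0.0238}
```

Request:
jog_arm(targets=[[1.5,[0,0.05,0],0],[1.5,[0,0.1,0],0],[1.5,[0,0.15,0],0],[1.5,[0,0.15,0],0]])

```text
time_s: 20.75
ee_pos: [0.4507, -0.1878, 0.1796]
eef_rot: [-1.571, 0.0, 0.069]
force: [-0.2, 0.6, -0.5]
grip_width: 0.0239
```

Request:
jog_arm(targets=[[1.5,[0,0.04,0],0],[1.5,[0,0.08,0],0],[1.5,[0,0.08,0],0]])

```text
time_s: 21.05
ee_pos: [0.4508, -0.1878, 0.1792]
eef_rot: [-1.571, -0.0, 0.069]
force: [-2.3, 0.4, 4.8]
grip_width: 0.0236
```

Request:
jog_arm(targets=[[5,[0,0,0],0],[5,[0,0,0],0],[5,[0,0,0],0],[5,[0,0,0],0],[5,[0,0,0],0],[5,[0,-3,0],0],[5,[0,-7,0],0],[5,[0,-11,0],0],[5,[0,-11,0],0],[5,[0,-11,0],0]])

```text
time_s: 22.05
ee_pos: [0.4508, -0.1878, 0.2889]
eef_rot: [-1.571, -0.001, 0.069]
force: [-0.9, 0.7, -0.5]
grip_width: 0.0495
```

```bash
python3 - <<'E'
from h import *
o,c,W=wristw(); print(o['ee_pos'].round(4),o['eef_rot'].round(4),o['force'].round(1))
def rep(t,s):
    p=W[s]
    if len(p)<5: return
    r=cv2.minAreaRect((p[:,:2]*1000).astype(np.float32)); print(t,len(p),'min',p.min(0).round(4),'max',p.max(0).round(4),'rect',np.round(r[0],1),np.round(r[1],1),round(r[2],1))
n=np.linalg.norm(W[...,:2]-[.4475,-.189],axis=-1)<.07
rep('top',n&(W[...,2]>.2)&(W[...,2]<.212)); rep('shelf',n&(W[...,2]>.126)&(W[...,2]<.133))
old=dict(np.load('pics/side.npz'))
a=snap('side'); b=snap('top'); s=a['img']
V=world(a); ri=(V[...,2]>.08)&(V[...,2]<.14)
nn=np.array([.9905,.1376]); t=np.array([-.1376,.9905]); e=V[...,:2]@nn-.461; l=V[...,:2]@t-.1045
k=(e<-.017)&(e>-.03)&(abs(l)<.018)&(V[...,2]>.06)&(V[...,2]<.24); z=V[k][:,2]; print('ring z',z.min().round(4),z.max().round(4),k.sum())
save('fin.png',s[90:290,160:360],3)
E
```

```text
[ 0.4508 -0.1878  0.2889] [-1.5713e+00 -8.0000e-04  6.9000e-02] [-0.9  0.7 -0.5]
top 462 min [ 0.4403 -0.1958  0.2001] max [ 0.4643 -0.1815  0.2084] rect [ 452.3 -188.6] [23.4 13.4] 3.9
shelf 3058 min [ 0.4208 -0.231   0.1261] max [ 0.4919 -0.1472  0.133 ] rect [ 456.3 -189.2] [66.2 79.8] 3.9
ring z 0.0906 0.1231 28
```

View pics/fin.png

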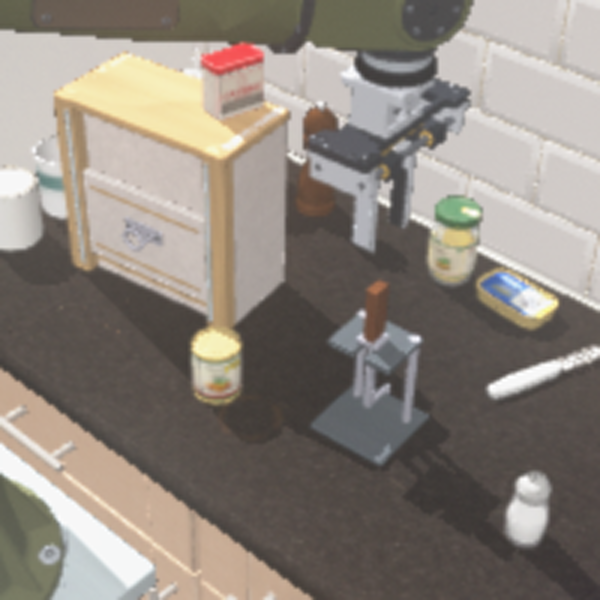

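The final view shows the sash shut with its ring at (140,233), the pole hanging in the grey stand at (375,315), and the tin, salt and mug undisturbed. The gripper is clear of everything, so I'm handing in.

```bash
python3 -c "
from station import ctrl; print(ctrl.hand_in())"
```

```text
the job is handed in; nothing more can be done
None
```

The sash is shut and staying shut by itself, and the pole is back in its stand. I handed the job in at about 22 s on the robot's clock.

- **Closing the sash:** I put the hook through the ring without contact and pulled down in small steps. The force reading built to about 11 N, dropped to 3 N as the sash snapped home, then rose against the rubber stop. I finished at about 16 N vertical pull (about 17 N in all), under the 25 N limit. These are readings at the end of each step, so a brief peak between steps would not show.
- **It stays shut:** With the hook off, the ring held its height at about 0.107 m, which is 82 to 83 mm of travel and inside the 75 to 96 mm range.
- **Pole:** It did not slip in the grip. The collar touched down on the shelf at the same height as at pick-up (0.1792 m, against 0.1793 m), and the handle is within about 1.5 mm of where it was, at the same yaw.
- **Other things:** In the last picture the small tin, salt, mug and roof tin look unmoved, but I did not measure them. The gripper was clear, about 11 cm above its grip height on the handle.

No check failed. The two ring-height measurements differed by about 1 mm (0.107 and 0.108 m), within the camera calibration.

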